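Pop a battery pack out of its charging dock and catch it on the ramp

TASK

Pop the battery pack out of the charging dock: press the dock's release key down with one fingertip while your other finger already waits on the ramp a few centimetres in front of the pack, so that the pack springs out past its catch and is stopped by that finger instead of running off the dock. Finish while holding: the key still down under one finger and the pack, still in its rails, resting against the other. Do not grip or lift anything, and leave the spare pack, the socket and the hammer where they are.

Things in the scene. Friction and masses are not known exactly. Their poses are not given: they have to be found in the camera images.
- charger: Black charging dock fixed level on the bench, 164 mm wide (y), from x = -84 mm (low front) to 146 mm (high head). Origin on the bench below the docked pack's lower front edge, mid-width; z up, x to the head: downhill is -x. A slick steel ramp, 62 mm wide, rises 20 degrees to +x: its height is 45 mm at x = 0, 34 at -30, 18 at its open end (-75). Shoulders beside it are 39 mm high at the key.
- bay: Sloping bay, fixed in the dock. Origin on the ramp 45 mm above the charger's origin, at the docked pack's lower front edge; x uphill along the ramp, y as the charger's, z square to the ramp. Kerbs 7 mm high edge the ramp at y = +-31 to 37 mm; uphill of x = 14 mm they are 14 mm rails whose lips hold the pack's foot.
- key_top (a point): Centre of the level top of the release key: grey ribbed push key, 34 mm (dock x) by 30 mm (dock y). Let out it is at (-24, -60, 52) mm in the charger's frame: right shoulder as seen looking uphill, 13 mm proud of it. It carries the steel catch, a 24 mm wide tongue standing 5 mm out of the ramp against the docked pack's front edge.
- key (a joint): Travel of the release key, m, straight down: 0 let out, 0.009 at its stop. Spring of 3 N at first, 6.6 N at the stop; the pack behind the catch adds some drag. The pack comes free at about 5 to 6 mm; held at 7 to 9 mm it is safely down. Let go, the key rises again.
- pack: Docked battery pack, 92 (x) by 70 (y) by 46 mm (z), 0.34 to 0.53 kg; grey case on a black foot 58 mm wide. Origin: centre of its underside, 46 mm behind its front; x uphill, z square to the ramp. A spring plunger pushes it with 1 to 3 N for the first 16 mm; once free it slides off the ramp in under half a second, so the trapping finger must be waiting before the key goes down.
- pack_front (a point): Middle of the pack's flat front (downhill) band, 22 mm above the ramp. In the bay's frame its x is 0 docked, then minus the travel: clear of the catch beyond 10 mm, to be stopped before 55 mm. The band, 70 mm wide, spans 16 to 28 mm above and square to the ramp, so its top edge leads by 10 mm in plan; above it the front rakes back. A finger whose tip is 8 to 22 mm above the ramp meets it.
- spare_pack: a second pack of the same kind, lying loose on the bench beside the dock's rear, on the key's side; origin at the centre of its underside. Leave it.
- socket: steel drive socket standing on the bench on the key's side of the dock, 38 mm in diameter, 62 mm high; origin under its centre. Leave it.
- hammer: hammer with a wooden handle, 280 mm long, lying across on the bench 100 mm or so beyond the ramp's low end. Leave it.

How it is judged (in metres and radians):
On the way, in this order (a step that is already met when the one before it is completed fails the run):
1. the release key starts to go down (value of joint key above 0.002 m).
2. the pack has popped out past the catch and is stopped on the ramp by a finger while the key is held down (value of joint key above 0.006 m and contact force between the fingers and pack above 0.15 N and x of pack_front in the frame of bay between -0.055 and -0.01 m and linear speed of pack below 0.02 m/s), for 0.3 s.
At the end, for the whole second after the job is handed in: the release key is held at least 6 mm down, the pack is at rest in its rails 10 to 55 mm out of its docked place with its foot on the ramp (within 6 mm), and rests against a finger with more than 0.15 N but ungripped, under 15 N; that finger alone keeps it from sliding on (all of step 2 and contact force between the fingers and pack below 15 N and z of pack in the frame of bay below 0.006 m); the arm keeps its last pose, push and grip.
It fails at once if the pack got away: it slid more than 65 mm (x of pack_front in the frame of bay below -0.065 m).
It fails at once if the pack was lifted off the ramp (z of pack in the frame of bay above 0.012 m).
It fails at once if the pack was gripped or forced while still docked (contact force between the fingers and pack above 15 N and x of pack_front in the frame of bay above -0.005 m).
It fails at once if the spare pack, the socket or the hammer was moved (distance of any of spare_pack, socket, hammer from where it was at the start of the episode above 0.02 m).
It also fails if it takes over 32 s, if anything falls off the work surface, if the arm or the gripper's body presses on something with over 40 N, if the wrist force passes 120 N, or if a joint passes its speed limit or range.

ROBOT

A 6-joint arm with a two-finger parallel gripper is mounted at the origin on the work surface. World frame = base frame: x ahead of the robot, y to its left, z up, the work surface at z = 0. Lengths are in m, angles in degrees, forces in N, time in s.
With the tool pointing down it reaches from about 0.3 to 0.75 m from the base axis. Payload 8.5 kg.
Tool frame: the origin (TCP) lies between the finger pads; the fingertips stand 8 mm ahead of it and the grasp point (between the pads) lies 11 mm behind it; y points along the fingers, z is the direction in which the jaws open and shut, and the axes are right-handed (so a half turn about y gives the same grasp; the last joint's range is limited). The gripper opens to 85 mm and grips with 20 to 120 N. Pads are 22 mm wide; open, the fingers measure 114 mm over their backs; the gripper's body (76 mm by 85 mm) begins 54 mm behind the grasp point. The pads swing forward as they close: fully open they stand 13 mm farther back than shut.
Start: joints at [58.539, 21.807, 74.336, -0, 83.858, -12.336], TCP at [0.18, 0.52, 0.239] pointing down, gripper open.
Joint ranges: [-178.18, 178.18], [-50.72, 133.34], [12.68, 142.11], [-81.47, 261.47], [9.98, 163.14], [-165.26, 165.26]. Speed limits (degrees/s): [136.94, 136.94, 180, 180, 180, 180].

INTERFACE

Orientations are given as a 3x3 rotation matrix whose columns are the frame's x, y, z axes.
In Python, from rig import env, get_image gives the robot as it stands.
- The arm moves only by the tool move_arm, never from a script. Its argument "targets" is one flat list of numbers, 6 for each row, row after row: the shift along the tool's x, y, z in mm, then the turn, a rotation vector about the tool's x, y, z in rad. A call has exactly 5 rows; each row shifts and turns the commanded pose from where the row before left it, along the tool's axes as they then stand; what a row does not reach is not made up. A row lasts 1/8 s, in which the tool goes at most 62.5 mm and 10.7 degrees, less where a joint would pass 70% of its speed; a pose out of reach is approached as far as the arm can. A call is refused whole if a number of a shift passes 62.5 or a number of a turn 0.188, either way. A call with a gripper value outside its range is refused whole. "hand" is the opening, from -1 (shut) to 1 (fully open), so that 0 is half open, set as the call begins (left out, the last holds). The fingers move at their own pace and stop on an object; "squeeze" is the grip in N (left out, the last holds). Time passes only in rows, so rows that do not move let the fingers close, or fill a call up. It gives the time, the measured TCP pose, the force and the opening at its end, in the units of the state.
- env.observe(): the state, without advancing time (a new reading comes with each control period).
- get_image(name): name is "side" or "top" or "wrist"; returns a dict with "pixels" (480x640x3 uint8, red, green, blue), "z_map" (480x640 float32, m along the optical axis (not along the pixel's ray), 0 where there is no reading), "intrinsics" (3x3 intrinsics, pixels), "R" (3x3) and "t" (3): a world point X has camera coordinates R X + t; the wrist camera has in their place "mount" (4x4, takes a point from camera to tool coordinates, whose origin is the TCP and whose axes are the tool frame's). Camera axes: x right, y down, z forward; pixel columns grow to the right and rows downward; lengths in m; the calibration is good to about 2 mm. A picture is of the moment at which its call begins: read the wrist's pose just before it.
- env.close_job(): hands the job in, once; it reports no verdict.
The state is a dict: "time_s": time; "q": joint angles; "qvel": joint speeds; "joint_efforts": joint torques, N m; "position": TCP position; "tool_rot": TCP orientation; "ft_force": force on the tool from outside, world axes, zero at the start; "wrist_torque": the same for the moment, N m; "grip_width": finger opening in m.
Only numpy, scipy, OpenCV 4.12 (cv2) and the standard library are available. Lean on these libraries where they do the work, as an engineer would, in place of code of your own. Each camera call takes 0.05 s, during which the arm holds its last target.

## Working session

There is one attempt and no reset: what is moved stays moved. The work goes in short steps, Python scripts to look and compute and a tool call to move; the robot and the scene stay as the last step left them, time stands still between calls to the robot, and variables do not carry over. Pictures are saved under pics/ and viewed, and the job is handed in when it is done.

Besides the shell and the picture viewer there is one more tool, called after "Call:" as name(argument=value, ...) on one line, values as JSON. move_arm: Moves the arm, as the interface text tells. Its arguments: {"type":"object","properties":{"targets":{"type":"array"},"hand":{"type":"number"},"squeeze":{"type":"number"}},"required":["targets"]}

```bash
ls; mkdir -p pics; python3 - <<'E'
from rig import env,get_image
import cv2,numpy as np
s=env.observe()
print({k:np.round(v,3).tolist() for k,v in s.items()})
for n in ["side","top","wrist"]:
    d=get_image(n); cv2.imwrite(f"pics/{n}0.png",d["pixels"][:,:,::-1])
    np.savez(f"{n}0.npz",**d)
    print(n,d["intrinsics"].tolist(),[np.round(d[k],4).tolist() for k in d if k in("R","t","mount")],(d["z_map"]>0).mean())
E
```

```text
pics
{'time_s': 0.0, 'q': [58.539, 21.841, 74.385, -0.001, 83.858, -12.336], 'qvel': [0.024, -0.046, -0.074, -0.002, -0.079, -0.029], 'joint_efforts': [-0.001, -44.844, -23.128, -0.0, 0.005, -0.0], 'position': [0.18, 0.519, 0.239], 'tool_rot': [[0.945, -0.001, 0.328], [-0.328, -0.001, 0.945], [-0.0, -1.0, -0.001]], 'ft_force': [-0.765, 0.418, -0.286], 'wrist_torque': [0.009, -0.048, -0.003], 'grip_width': 0.086}
side [[520.0230283609603, 0.0, 327.764730812379], [0.0, 520.0230283609603, 237.98469933669975], [0.0, 0.0, 1.0]] [[[-0.8819, -0.4712, -0.0169], [-0.3235, 0.6308, -0.7052], [0.343, -0.6165, -0.7088]], [0.5112, 0.2194, 0.783]] 0.996142578125
top [[440.3751733242327, 0.0, 329.4658887405642], [0.0, 440.3751733242327, 240.50460427267942], [0.0, 0.0, 1.0]] [[[0.0183, -0.9997, -0.013], [-0.9903, -0.0164, -0.1378], [0.1375, 0.0154, -0.9904]], [0.0236, 0.5775, 0.7219]] 0.99591796875
wrist [[426.89903416017296, 0.0, 320.3103094977174], [0.0, 426.89903416017296, 237.63833996103534], [0.0, 0.0, 1.0]] [[[-0.0006, 0.9587, 0.2844, -0.0723], [-0.0007, -0.2844, 0.9587, -0.1348], [1.0, 0.0004, 0.0009, -0.0003], [0.0, 0.0, 0.0, 1.0]]] 0.996005859375
```

View pics/side0.png

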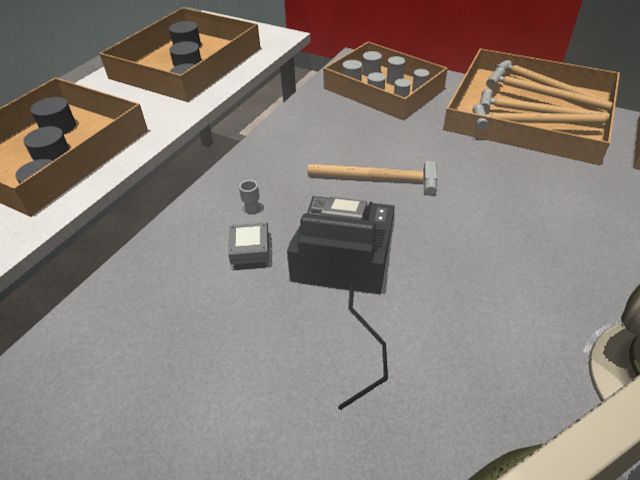

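View pics/top0.png

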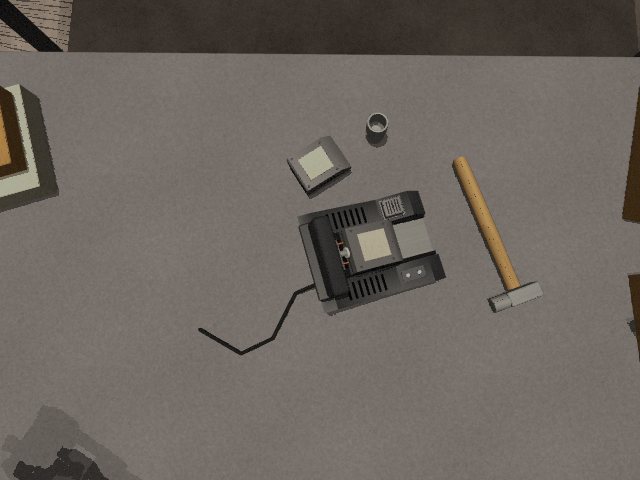

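View pics/wrist0.png

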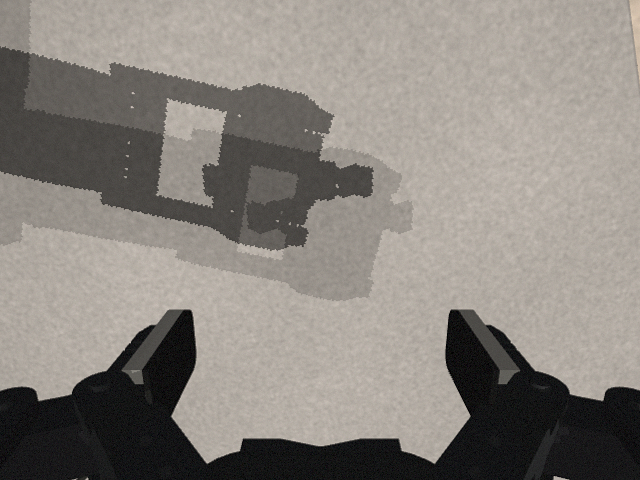

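```bash
python3 - <<'E'
import cv2,numpy as np
d=np.load("top0.npz");p=d["pixels"][:,:,::-1]
c=p[170:330,280:480]; cv2.imwrite("pics/topc.png",cv2.resize(c,None,fx=4,fy=4,interpolation=cv2.INTER_CUBIC)[:600])
K,R,t=d["intrinsics"],d["R"],d["t"];z=d["z_map"]
v,u=np.mgrid[:480,:640]
P=np.stack([(u-K[0,2])/K[0,0]*z,(v-K[1,2])/K[1,1]*z,z],-1)
W=(P-t)@R
np.save("W.npy",W)
cv2.imwrite("pics/h.png",cv2.resize(np.clip(W[170:330,280:480,2]*1000*2,0,255).astype(np.uint8),None,fx=4,fy=4)[:600])
for q in [(391,207),(410,240),(375,245),(412,272),(420,205),(320,165),(377,125),(330,250),(250,400),(540,120)]:
    print(q,np.round(W[q[1],q[0]],4),p[q[1],q[0]])
E
```

```text
(391, 207) [ 0.6346 -0.0708  0.0548] [112 119 125]
(410, 240) [ 0.5815 -0.1069  0.0309] [122 129 132]
(375, 245) [ 0.5619 -0.0393  0.1054] [140 163 172]
(412, 272) [ 0.525  -0.1086  0.0391] [87 89 91]
(420, 205) [ 0.6476 -0.1278  0.0159] [36 38 39]
(320, 165) [0.71   0.0527 0.046 ] [154 176 176]
(377, 125) [ 0.7943 -0.0493  0.0237] [113 123 125]
(330, 250) [0.5491 0.0311 0.1369] [49 48 48]
(250, 400) [0.3007 0.1669 0.0022] [105 111 115]
(540, 120) [ 0.8171 -0.3568  0.0021] [108 113 120]
```

View pics/topc.png

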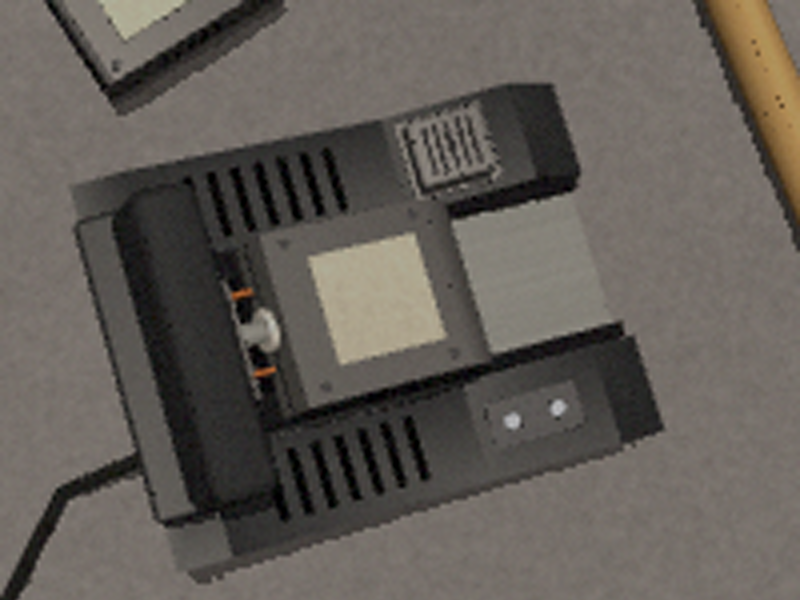

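View pics/h.png

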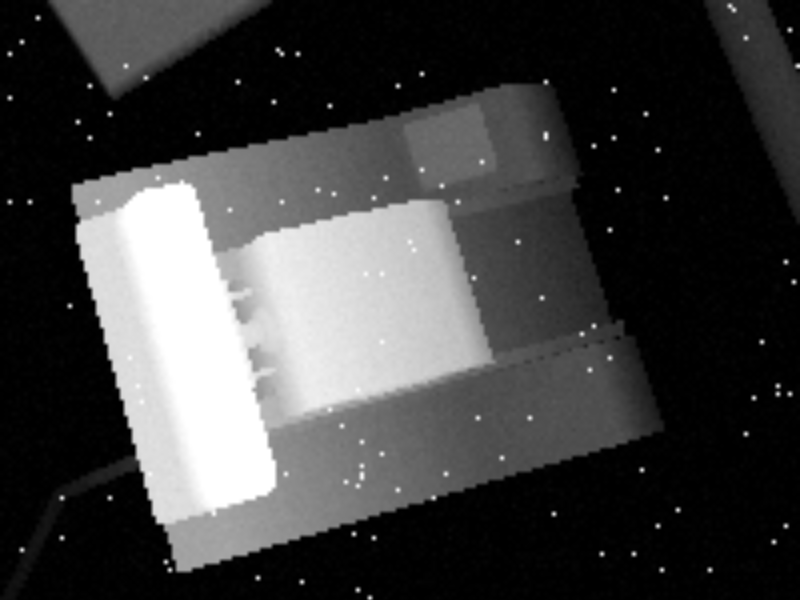

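```bash
python3 - <<'E'
import cv2,numpy as np
d=np.load("top0.npz");p=d["pixels"].astype(float);W=np.load("W.npy")
g=p.mean(-1)
# ramp mask: polygon in crop coords/4+offset
def poly(pts):
    m=np.zeros((480,640),np.uint8);cv2.fillPoly(m,[np.int32([(x/4+280,y/4+170) for x,y in pts])],1);return m>0
r=poly([(470,225),(572,205),(600,320),(500,340)])
A=W[r];A=A[(A[:,2]>0.008)&(A[:,2]<0.06)]
X=np.c_[A[:,:2],np.ones(len(A))];
for _ in range(3):
    c=np.linalg.lstsq(X,A[:,2],rcond=None)[0];e=A[:,2]-X@c;k=abs(e)<0.004;A=A[k];X=X[k]
print("ramp slope",np.degrees(np.arctan(np.hypot(*c[:2]))),"yaw",np.degrees(np.arctan2(c[1],c[0])),len(A),e.std(),c)
# dock outline
m=(W[...,2]>0.013)
m[:]&=poly([(60,170),(560,60),(680,440),(180,590)])
n,l,st,ce=cv2.connectedComponentsWithStats(m.astype(np.uint8)); i=1+st[1:,4].argmax()
B=W[l==i]; rect=cv2.minAreaRect((B[:,:2]*1000).astype(np.float32));print(rect,cv2.boxPoints(rect))
# key mask: height top
k=poly([(395,105),(485,95),(505,190),(415,205)])
C=W[k&(W[...,2]>0.049)&(W[...,2]<0.06)]
print("key",np.median(C,0),C.mean(0),cv2.minAreaRect((C[:,:2]*1000).astype(np.float32)))
E
```

```text
ramp slope 20.21450938977996 yaw 107.26962139958708 830 0.0012487558041679879 [-0.10931174  0.35161612  0.1320456 ]
((564.8941040039062, -41.899169921875), (164.30075073242188, 222.19065856933594), 17.02364730834961) [[ 453.81827    40.277542]
 [ 518.86816  -172.17761 ]
 [ 675.97     -124.07588 ]
 [ 610.92004    88.37927 ]]
key [ 0.63704374 -0.07298397  0.05212404] [ 0.63675443 -0.07340875  0.05211869] ((636.7994384765625, -73.55622863769531), (30.177597045898438, 34.06606674194336), 16.04246711730957)
```

```bash
cat > h.py <<'E'
import numpy as np
from rig import env,get_image
O=np.array([.5724,-.0680]);a=np.radians(107.0)
e=np.array([np.cos(a),np.sin(a)]);f=np.array([-e[1],e[0]])
def w(x,y): return O+x*e/1000+y*f/1000
def dk(p): q=np.array(p[:2])-O; return np.array([q@e,q@f])*1000
def tgt(K=(-26,-59),sep=74,th=20):
    t=np.radians(th);K=np.array(K,float)
    T=K+sep*np.array([-np.sin(t),np.cos(t)]);M=(K+T)/2
    return T,M,w(*M)
def st():
    s=env.observe();R=np.array(s["tool_rot"]);p=np.array(s["position"])
    print("t",s["time_s"],"p",p.round(4),"dock",dk(p).round(1),"yaw",np.degrees(np.arctan2(R[1,0],R[0,0])).round(2),"ydir",R[:,1].round(3),"F",np.round(s["ft_force"],2),"w",s["grip_width"]);return s,R,p
E
python3 - <<'E'
from h import *
s,R,p=st();T,M,m=tgt();print(T,M,m)
D=np.array([m[0],m[1],.2])-p
print("tool shift mm",(R.T@D*1000).round(1))
d=np.load("wrist0.npz");z=d["z_map"];K=d["intrinsics"];Mt=d["mount"]
v,u=np.mgrid[:480,:640];P=np.stack([(u-K[0,2])/K[0,0]*z,(v-K[1,2])/K[1,1]*z,z],-1)@Mt[:3,:3].T+Mt[:3,3]
for q in [(180,312),(190,315),(188,340),(165,340),(150,335),(135,345),(450,312),(460,312),(475,340)]: print(q,(P[q[1],q[0]]*1000).round(1))
E
```

```text
t 0.15 p [0.1801 0.5195 0.2389] dock [676.5 203.4] yaw -19.13 ydir [-0.001 -0.001 -1.   ] F [ 0.66 -0.19 -0.09] w 0.08526649441883635
[-51.30949061  10.53725394] [-38.6547453  -24.23137303] [ 0.60687413 -0.09788115]
tool shift mm [ 605.5   39.2 -443.4]
(180, 312) [-10.7 -10.9 -45. ]
(190, 315) [ -8.4  -8.3 -42.8]
(188, 340) [ -1.6 -12.5 -42.8]
(165, 340) [-10.8 -28.4 -43.7]
(150, 335) [-10.6 -25.3 -49.1]
(135, 345) [ -7.6 -25.6 -53.6]
(450, 312) [-9.1 -7.6 42.3]
(460, 312) [-10.7 -10.9  44.4]
(475, 340) [-11.2 -29.1  42.8]
```

Call:
move_arm(targets=[46.5,0,-34.1,0,0,0,46.5,0,-34.1,0,0,0,46.5,0,-34.1,0,0,0,46.5,0,-34.1,0,0,0,46.5,0,-34.1,0,0,0], hand=0.55, squeeze=60)

```text
time_s: 0.78
position: [0.3447, 0.2807, 0.2393]
tool_rot: [[0.945, 0.0, 0.327], [-0.327, 0.0, 0.945], [0.0, -1.0, 0.0]]
ft_force: [0.7, 0.7, 1.0]
grip_width: 0.0663
```

Call:
move_arm(targets=[46.5,0,-34.1,0,0,0,46.5,0,-34.1,0,0,0,46.5,0,-34.1,0,0,0,46.5,0,-34.1,0,0,0,46.5,0,-34.1,0,0,0])

```text
time_s: 1.4
position: [0.5086, 0.0433, 0.2392]
tool_rot: [[0.945, -0.0, 0.328], [-0.328, 0.0, 0.945], [-0.0, -1.0, 0.0]]
ft_force: [0.2, 0.2, 0.3]
grip_width: 0.0662
```

Call:
move_arm(targets=[46.5,0,-34.1,0,0,0,46.5,0,-34.1,0,0,0,46.5,0,-34.1,0,0,0,0,0,0,0,0.148,0,0,0,0,0,0.148,0])

```text
time_s: 2.02
position: [0.6062, -0.098, 0.2385]
tool_rot: [[0.805, -0.001, 0.594], [-0.594, 0.001, 0.805], [-0.001, -1.0, -0.0]]
ft_force: [-0.7, 0.2, -0.6]
grip_width: 0.0664
```

Call:
move_arm(targets=[0,0,0,0,0.148,0,0,0,0,0,0.148,0,0,13,0,0,0,0,0,13,0,0,0,0,0,13,0,0,0,0])

```text
time_s: 2.65
position: [0.6058, -0.0971, 0.1988]
tool_rot: [[0.603, -0.001, 0.798], [-0.798, 0.0, 0.603], [-0.001, -1.0, -0.001]]
ft_force: [-0.1, -1.2, 0.3]
grip_width: 0.0665
```

```bash
python3 - <<'E'
from h import *
import cv2
s,R,p=st();T,M,m=tgt()
d=get_image("wrist");cv2.imwrite("pics/wrist1.png",d["pixels"][:,:,::-1]);np.savez("wrist1.npz",R_=R,p_=p,**d)
print("tool shift mm",(R.T@(np.array([m[0],m[1],p[2]])-p)*1000).round(1), "q",np.round(s["q"],1))
E
```

```text
t 2.65 p [ 0.6058 -0.0971  0.1988] dock [-37.7 -23.5] yaw -52.95 ydir [-0.001  0.    -1.   ] F [-0.12 -1.16  0.29] w 0.06653234340942032
tool shift mm [ 1.2 -0.   0.4] q [-20.1  29.9  67.5  -0.   82.7 -57.2]
```

View pics/wrist1.png

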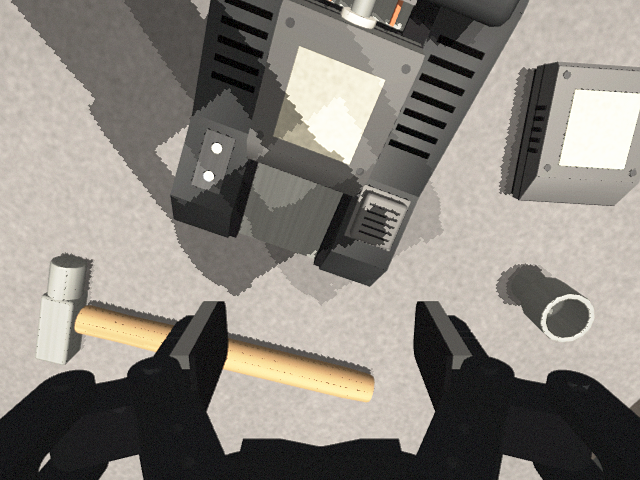

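```bash
python3 - <<'E'
from h import *
import cv2
d=np.load("wrist1.npz");z=d["z_map"];K=d["intrinsics"];Mt=d["mount"];R=d["R_"];p=d["p_"]
v,u=np.mgrid[:480,:640];P=np.stack([(u-K[0,2])/K[0,0]*z,(v-K[1,2])/K[1,1]*z,z],-1)@Mt[:3,:3].T+Mt[:3,3]
W=P@R.T+p
m=np.zeros((480,640),np.uint8);cv2.fillPoly(m,[np.int32([(345,180),(420,190),(410,250),(335,240)])],1)
k=(m>0)&(W[...,2]>.0475)&(W[...,2]<.058)
C=W[k];D=((C[:,:2]-O)@np.c_[e,f])*1000
print("key",np.median(C,0),D.mean(0),cv2.minAreaRect(D.astype(np.float32)),len(C))
# finger points
F=P[(z>0)&(z<.2)&(v<350)]*1000
for sgn in(-1,1):
    G=F[(sgn*F[:,2]>20)]
    for ymin in(-30,-20,-10,-6,-3):
        H=G[G[:,1]>ymin]
        if len(H): print(sgn,ymin,len(H),"x",np.percentile(H[:,0],[1,99]).round(1),"y",np.percentile(H[:,1],99).round(1),"z",np.percentile(H[:,2],[1,99]).round(1))
E
```

```text
key [ 0.63650226 -0.0724911   0.05208462] [-23.16545536 -59.96879715] ((-24.151723861694336, -54.168907165527344), (34.15022277832031, 43.96596145629883), 1.105628490447998) 2120
-1 -30 2236 x [-107.4    6.1] y 82.3 z [-46.5 -21.3]
-1 -20 1486 x [-108.9    6.8] y 83.3 z [-46.5 -20.8]
-1 -10 669 x [-110.4    7.5] y 83.9 z [-45.8 -20.3]
-1 -6 356 x [-111.     8.2] y 84.2 z [-44.2 -20.2]
-1 -3 179 x [-111.7    8.3] y 84.2 z [-38.1 -20.1]
1 -30 4492 x [-120.     4.4] y 86.1 z [20.8 81.2]
1 -20 3741 x [-120.2    4.8] y 86.6 z [20.7 81.5]
1 -10 2920 x [-120.7    5.4] y 87.2 z [20.6 81.7]
1 -6 2624 x [-120.9    5.5] y 87.3 z [20.5 82.1]
1 -3 2440 x [-120.9    5. ] y 87.3 z [20.4 82.1]
```

Call:
move_arm(targets=[1,26,0.4,0,0,0,0,26,0,0,0,0,0,26,0,0,0,0,0,26,0,0,0,0,0,26,0,0,0,0])

```text
time_s: 3.32
position: [0.6069, -0.0978, 0.0692]
tool_rot: [[0.602, -0.0, 0.799], [-0.799, 0.0, 0.602], [-0.0, -1.0, -0.0]]
ft_force: [0.1, 0.1, 0.4]
grip_width: 0.0662
```

```bash
python3 - <<'E'
from h import *
import cv2
s,R,p=st();T,M,m=tgt()
for n in["wrist","top","side"]:
    d=get_image(n);cv2.imwrite(f"pics/{n}2.png",d["pixels"][:,:,::-1] if n=="wrist" else cv2.resize(d["pixels"][150:350,250:500,::-1],None,fx=3,fy=3))
    if n=="wrist": np.savez("wrist2.npz",R_=R,p_=p,**d)
    print(n)
print("tool shift mm",(R.T@(np.array([m[0],m[1],p[2]])-p)*1000).round(1))
E
```

```text
t 3.325 p [ 0.6069 -0.0978  0.0692] dock [-38.6 -24.3] yaw -52.99 ydir [-0.  0. -1.] F [0.1  0.1  0.42] w 0.06615076328505524
wrist
top
side
tool shift mm [ 0.1  0.  -0.1]
```

View pics/wrist2.png

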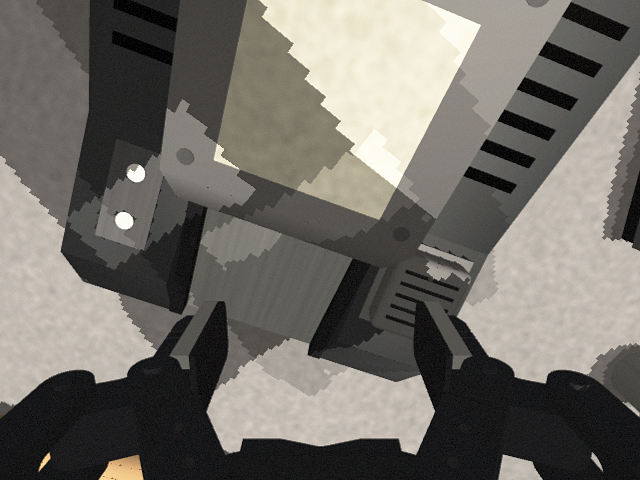

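View pics/top2.png

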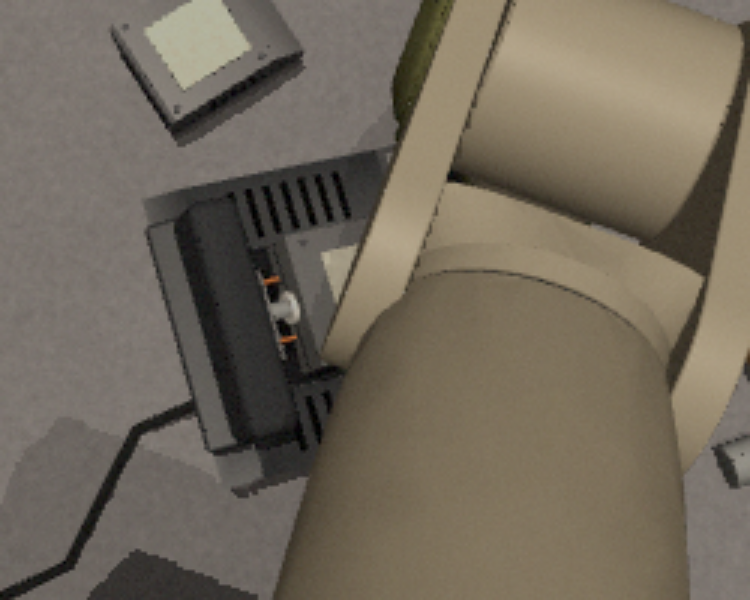

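Call:
move_arm(targets=[0,3,0,0,0,0,0,3,0,0,0,0,0,2,0,0,0,0,0,2,0,0,0,0,0,1,0,0,0,0])

```text
time_s: 4.1
position: [0.607, -0.0978, 0.0593]
tool_rot: [[0.601, -0.0, 0.799], [-0.799, 0.0, 0.601], [-0.0, -1.0, -0.0]]
ft_force: [-0.1, -0.0, -0.3]
grip_width: 0.0665
```

Call:
move_arm(targets=[0,1,0,0,0,0,0,1,0,0,0,0,0,1,0,0,0,0,0,0,0,0,0,0,0,0,0,0,0,0])

```text
time_s: 4.72
position: [0.607, -0.0978, 0.0563]
tool_rot: [[0.601, 0.0, 0.799], [-0.799, -0.0, 0.601], [0.0, -1.0, 0.0]]
ft_force: [0.2, 0.4, -0.0]
grip_width: 0.0663
```

```bash
python3 - <<'E'
from h import *
import cv2
s,R,p=st()
d=get_image("wrist");cv2.imwrite("pics/wrist3.png",d["pixels"][:,:,::-1])
E
```

```text
t 4.725 p [ 0.607  -0.0978  0.0563] dock [-38.6 -24.4] yaw -53.05 ydir [ 0. -0. -1.] F [ 0.17  0.41 -0.01] w 0.06631270602211842
```

View pics/wrist3.png

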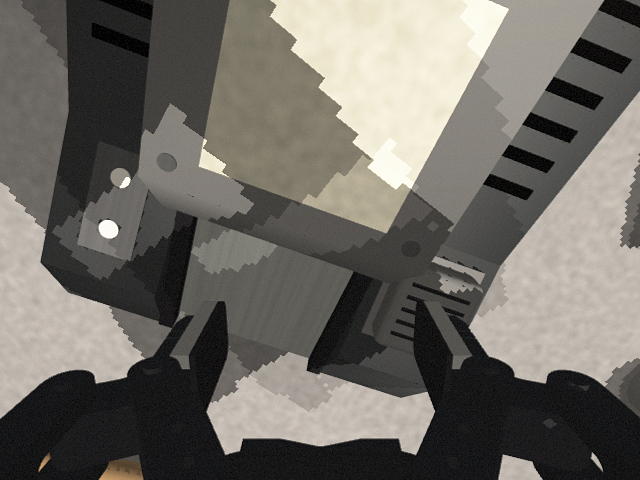

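The right fingertip (about 430,305) hangs over the ribbed key. The left one (about 215,305) is over the ramp, in front of the pack's front edge.

Call:
move_arm(targets=[0,1,0,0,0,0,0,1,0,0,0,0,0,0,0,0,0,0,0,0,0,0,0,0,0,0,0,0,0,0])

```text
time_s: 5.4
position: [0.607, -0.0978, 0.0544]
tool_rot: [[0.601, 0.0, 0.799], [-0.799, -0.0, 0.601], [0.0, -1.0, 0.0]]
ft_force: [0.1, -0.2, -0.5]
grip_width: 0.066
```

Call:
move_arm(targets=[0,1,0,0,0,0,0,1,0,0,0,0,0,0,0,0,0,0,0,0,0,0,0,0,0,0,0,0,0,0])

```text
time_s: 6.02
position: [0.6071, -0.0978, 0.0525]
tool_rot: [[0.601, 0.0, 0.799], [-0.799, -0.0, 0.601], [0.0, -1.0, 0.0]]
ft_force: [-1.1, 0.5, 2.5]
grip_width: 0.0662
```

Call:
move_arm(targets=[0,1,0,0,0,0,0,1,0,0,0,0,0,0,0,0,0,0,0,0,0,0,0,0,0,0,0,0,0,0])

```text
time_s: 6.65
position: [0.6071, -0.0978, 0.0503]
tool_rot: [[0.601, 0.0, 0.799], [-0.799, -0.0, 0.601], [0.0, -1.0, 0.0]]
ft_force: [-0.8, 0.5, 2.9]
grip_width: 0.0664
```

Call:
move_arm(targets=[0,1,0,0,0,0,0,1,0,0,0,0,0,0,0,0,0,0,0,0,0,0,0,0,0,0,0,0,0,0])

```text
time_s: 7.28
position: [0.6071, -0.098, 0.0483]
tool_rot: [[0.601, 0.0, 0.799], [-0.799, -0.0, 0.601], [0.0, -1.0, -0.0]]
ft_force: [-0.2, -0.1, 2.5]
grip_width: 0.0662
```

Call:
move_arm(targets=[0,1,0,0,0,0,0,1,0,0,0,0,0,0,0,0,0,0,0,0,0,0,0,0,0,0,0,0,0,0])

```text
time_s: 7.9
position: [0.6071, -0.098, 0.0468]
tool_rot: [[0.601, 0.001, 0.799], [-0.799, -0.0, 0.601], [0.001, -1.0, 0.0]]
ft_force: [-1.3, -0.5, 6.7]
grip_width: 0.0659
```

```bash
python3 - <<'E'
from h import *
import cv2
s,R,p=st()
d=get_image("wrist");cv2.imwrite("pics/wrist4.png",d["pixels"][:,:,::-1]);np.savez("wrist4.npz",R_=R,p_=p,**d)
st()
E
```

```text
t 7.9 p [ 0.6071 -0.098   0.0468] dock [-38.9 -24.4] yaw -53.04 ydir [ 0.001 -0.    -1.   ] F [-1.34 -0.47  6.75] w 0.06592111803054362
t 7.95 p [ 0.6071 -0.098   0.0468] dock [-38.8 -24.5] yaw -53.04 ydir [ 0.001 -0.    -1.   ] F [-0.62 -0.85  7.  ] w 0.06611068634308946
```

View pics/wrist4.png

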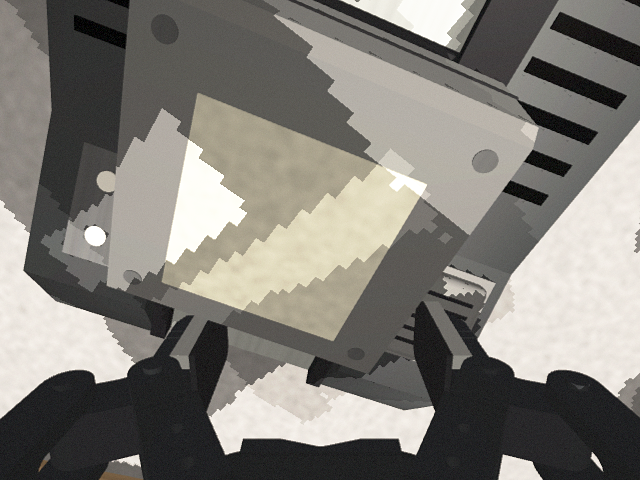

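The pack has popped out and stopped against the left finger, its front edge around (170,300)–(355,370). I'll press about 2 mm more for margin on the key.

Call:
move_arm(targets=[0,0.7,0,0,0,0,0,0.7,0,0,0,0,0,0.6,0,0,0,0,0,0,0,0,0,0,0,0,0,0,0,0])

```text
time_s: 8.57
position: [0.6072, -0.098, 0.0449]
tool_rot: [[0.601, 0.001, 0.799], [-0.799, -0.001, 0.601], [0.001, -1.0, 0.0]]
ft_force: [-1.7, -0.3, 7.6]
grip_width: 0.0666
```

```bash
python3 - <<'E'
from h import *
import cv2
s,R,p=st()
d=get_image("wrist");cv2.imwrite("pics/wrist5.png",d["pixels"][:,:,::-1])
st()
z=d["z_map"];K=d["intrinsics"];Mt=d["mount"]
v,u=np.mgrid[:480,:640];P=np.stack([(u-K[0,2])/K[0,0]*z,(v-K[1,2])/K[1,1]*z,z],-1)@Mt[:3,:3].T+Mt[:3,3]
W=P@R.T+p
D=np.concatenate([((W[...,:2]-O)@np.c_[e,f])*1000,W[...,2:]*1000],-1)
# bay frame
c,sn=np.cos(np.radians(20)),np.sin(np.radians(20))
B=np.stack([D[...,0]*c+(D[...,2]-45)*sn,D[...,1],-D[...,0]*sn+(D[...,2]-45)*c],-1)
lab=B[150:280,215:330].reshape(-1,3);print("pack top height bay z",np.median(lab[:,2]))
for q in[(475,285),(445,330),(405,350),(440,275),(470,310)]: print(q,D[q[1],q[0]].round(1))
tp=(abs(B[...,2]-46)<4)&(abs(B[...,1])<36)&(z>0)
x=B[tp];print("top x range",np.percentile(x[:,0],[0.5,99.5]),"y",np.percentile(x[:,1],[.5,99.5]))
# key top points by dock position
km=(D[...,0]>-39)&(D[...,0]<-9)&(D[...,1]<-47)&(D[...,1]>-73)&(D[...,2]>38)&(D[...,2]<56)
h,b=np.histogram(D[km][:,2],bins=np.arange(38,57,1));print(list(zip(b,h)))
d0=np.load("wrist2.npz");z=d0["z_map"];P=np.stack([(u-K[0,2])/K[0,0]*z,(v-K[1,2])/K[1,1]*z,z],-1)@Mt[:3,:3].T+Mt[:3,3]
W=P@d0["R_"].T+d0["p_"];D=np.concatenate([((W[...,:2]-O)@np.c_[e,f])*1000,W[...,2:]*1000],-1)
B=np.stack([D[...,0]*c+(D[...,2]-45)*sn,D[...,1],-D[...,0]*sn+(D[...,2]-45)*c],-1)
tp=(abs(B[...,2]-46)<4)&(abs(B[...,1])<36)&(z>0);x=B[tp];print("docked top x",np.percentile(x[:,0],[0.5,99.5]))
km=(D[...,0]>-39)&(D[...,0]<-9)&(D[...,1]<-47)&(D[...,1]>-73)&(D[...,2]>38)&(D[...,2]<56)
h,b=np.histogram(D[km][:,2],bins=np.arange(38,57,1));print(list(zip(b,h)))
E
```

```text
t 8.575 p [ 0.6072 -0.098   0.0449] dock [-38.8 -24.5] yaw -53.03 ydir [ 0.001 -0.001 -1.   ] F [-1.69 -0.29  7.58] w 0.06661837565264336
t 8.625 p [ 0.6072 -0.098   0.0449] dock [-38.9 -24.5] yaw -53.03 ydir [ 0.001 -0.001 -1.   ] F [-1.22 -1.18  7.17] w 0.06604464378638625
pack top height bay z 46.71468746177442
(475, 285) [ -7.4 -70.4  41.5]
(445, 330) [-16.1 -54.7  68.2]
(405, 350) [-38.4 -56.7  43.5]
(440, 275) [  6.6 -34.3  96.6]
(470, 310) [-16.1 -72.   43.3]
top x range [-30.88603816  58.40682778] y [-34.95429475  34.58164877]
[(np.int64(38), np.int64(0)), (np.int64(39), np.int64(0)), (np.int64(40), np.int64(0)), (np.int64(41), np.int64(3)), (np.int64(42), np.int64(140)), (np.int64(43), np.int64(911)), (np.int64(44), np.int64(600)), (np.int64(45), np.int64(65)), (np.int64(46), np.int64(30)), (np.int64(47), np.int64(39)), (np.int64(48), np.int64(47)), (np.int64(49), np.int64(64)), (np.int64(50), np.int64(74)), (np.int64(51), np.int64(77)), (np.int64(52), np.int64(94)), (np.int64(53), np.int64(86)), (np.int64(54), np.int64(94)), (np.int64(55), np.int64(95))]
docked top x [-32.02436401  81.21228435]
[(np.int64(38), np.int64(0)), (np.int64(39), np.int64(0)), (np.int64(40), np.int64(0)), (np.int64(41), np.int64(0)), (np.int64(42), np.int64(0)), (np.int64(43), np.int64(0)), (np.int64(44), np.int64(0)), (np.int64(45), np.int64(0)), (np.int64(46), np.int64(0)), (np.int64(47), np.int64(0)), (np.int64(48), np.int64(0)), (np.int64(49), np.int64(1)), (np.int64(50), np.int64(70)), (np.int64(51), np.int64(1128)), (np.int64(52), np.int64(2045)), (np.int64(53), np.int64(398)), (np.int64(54), np.int64(4)), (np.int64(55), np.int64(0))]
```

View pics/wrist5.png

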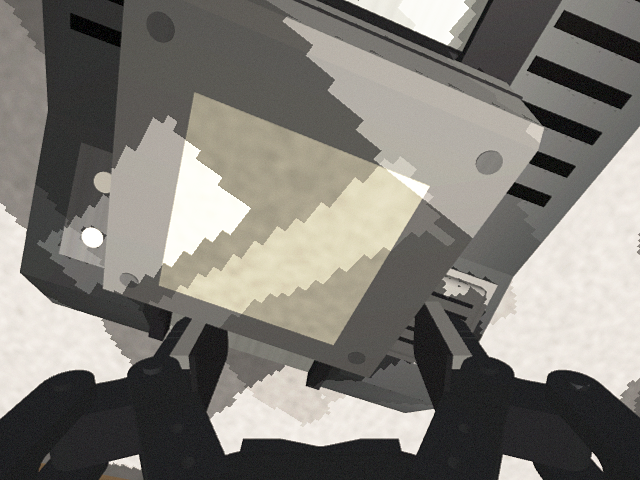

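Call:
move_arm(targets=[0,0,0,0,0,0,0,0,0,0,0,0,0,0,0,0,0,0,0,0,0,0,0,0,0,0,0,0,0,0])

```text
time_s: 9.25
position: [0.6071, -0.098, 0.0449]
tool_rot: [[0.601, 0.001, 0.799], [-0.799, -0.0, 0.601], [0.001, -1.0, 0.0]]
ft_force: [-1.0, -1.5, 8.1]
grip_width: 0.0664
```

```bash
python3 - <<'E'
from h import *
import cv2
F=[]
for i in range(6):
    d=get_image("wrist");F.append(env.observe()["ft_force"])
F=np.array(F);print(F.mean(0),"downhill",(F[:,:2]@-e).round(2))
a=cv2.imread("pics/wrist5.png").astype(int);print("pixel diff on pack",abs(a-d["pixels"][:,:,::-1])[100:380,100:480].mean())
st()
E
```

```text
[-1.52585144 -0.83860151  7.52933879] downhill [-0.29 -0.26  0.9   0.83  0.53  0.43]
pixel diff on pack 2.181143483709273
t 9.55 p [ 0.6072 -0.098   0.0449] dock [-38.9 -24.5] yaw -53.04 ydir [ 0.001 -0.001 -1.   ] F [-1.53 -0.91  7.49] w 0.06583666658918798
```

```bash
python3 - <<'E'
from rig import env
print(env.close_job())
E
```

```text
the job is handed in; nothing more can be done
None
```

I handed the job in with the key held down and the popped-out pack resting against the other finger. No verdict is reported. The whole run took about 9.6 s of the 32 s allowed.

**What I did:** I found the dock in the top view, and a wrist view agreed to about 1 mm on the key. I set the jaws to 66 mm and turned the gripper about 20° to the dock. That put one fingertip over the key and the other on the ramp about 30 mm in front of the pack. I then pressed the key down in 1 mm steps, and the pack slid out and stopped against the waiting finger.

**Last checks:**
- **Key:** its top went from about 52.3 to 43.9 mm, so it is down about 8.4 mm, with about 7.5 N of upward force on the tool.
- **Pack:** it has travelled about 32 mm, within the 10 to 55 mm range. Its top is 46.7 mm above the ramp (its height is 46 mm), so it is seated. It did not move between the last pictures.
- **Other items:** the arm stayed clear of the spare pack, the socket and the hammer. I did not measure their positions again at the end.

**Less certain:** the pack's push on the finger was weak against the sensor noise. It averaged about 0.4 N downhill, and single readings ran from -0.3 to 0.9 N. I judged the contact mainly from the pack having stopped where the finger stood.

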